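# Pack out a spring-lid pressing mould and hold it shut

### The job

The sprung plate under the pressing mould's lid does not reach down to this shallow batch: lay packing boards from the pile flat in the mould, one on another, as many as it takes (one to three) for them to push the plate clearly back on its springs when the lid is fully shut. Then swing the lid over, press its front tab down until it is fully shut and finish while still holding it down, since the springs would lift it and I have yet to hook the side catches. Leave the ramekin, star cutter, marker and tape roll where they are.

Things in the scene. Friction and masses are not known exactly. Their poses are not given: they have to be found in the camera images.
- press_box: open stainless steel mould, fixed to the table, 122 (x) x 104 (y) x 70 mm high, walls 4 mm, inside 114 x 96 mm. Origin: centre of the underside, z up; the lid hinges on the +x (far) side. Inside lies a fixed white follower board that fills the mould; its flat top is 25 to 50 mm above the table, different each time. The packing boards are laid on it
- box_mouth (a point): centre of the mould's mouth, at rim height, 70 mm above the table; axes as the mould's
- press_lid (a joint): lid hinge, rad: 0 = shut flat on the rim, 2.0 = open, leaning back on its stop (starts at 1.9 to 2.0 and stays there). The hinge is loose: pushed forward past upright, the 0.3 kg lid falls by itself onto the rim, or ajar onto the boards. The lid is a 4 mm steel plate, underside at rim height when shut, reaching 126 mm from the hinge line; the tab reaches 27 mm farther
- lid_hinge (a point): middle of the hinge line, which runs along the mould's y axis, 64 mm behind the mould's centre, 70 mm above the table
- lid_tab (a point): middle of the top face of the lid's front tab (27 mm long, 52 mm wide, 5 mm thick, red rolled end), 138 mm from the hinge line; with the lid shut it is 74 mm in front of the mould's centre and 75 mm above the table; with it open, about 200 mm up and 45 to 60 mm behind the hinge line. Press here. Axes: the lid's (x towards the hinge, z out of its top face)
- press_plate (a joint): how far the sprung plate under the lid's middle (62 x 70 x 4 mm) is pushed towards the lid, m: 0 = hanging free, 0.016 = its limit. Hanging free with the lid shut, its underside is 20 mm below the rim, 50 mm above the table. Springs 1500 N/m, 3 N preload; the tab feels half of that force, up to 13 N. Pushed in 3 mm or more, it lifts the lid again if let go
- board_0: beech packing board, 106 (x) x 88 (y) x 10 mm, 70 g, lowest of a pile of four alike. Origin: centre of the underside, z up. Amid each long side (+y, -y) is a finger notch 44 mm long (x), 26 mm deep, leaving a neck 36 mm wide (y) to grip from above. It fits the mould with its x along the mould's x (either way round), 4 mm clear all round
- board_1: beech packing board, 106 (x) x 88 (y) x 10 mm, 70 g, second of a pile of four alike. Origin: centre of the underside, z up. Amid each long side (+y, -y) is a finger notch 44 mm long (x), 26 mm deep, leaving a neck 36 mm wide (y) to grip from above. It fits the mould with its x along the mould's x (either way round), 4 mm clear all round
- board_2: beech packing board, 106 (x) x 88 (y) x 10 mm, 70 g, third of a pile of four alike. Origin: centre of the underside, z up. Amid each long side (+y, -y) is a finger notch 44 mm long (x), 26 mm deep, leaving a neck 36 mm wide (y) to grip from above. It fits the mould with its x along the mould's x (either way round), 4 mm clear all round
- board_3: beech packing board, 106 (x) x 88 (y) x 10 mm, 70 g, top of a pile of four alike. Origin: centre of the underside, z up. Amid each long side (+y, -y) is a finger notch 44 mm long (x), 26 mm deep, leaving a neck 36 mm wide (y) to grip from above. It fits the mould with its x along the mould's x (either way round), 4 mm clear all round
- ramekin: white ramekin of chocolate beans, 78 mm across, 41 mm high; a bystander, leave it where it is. Origin: centre of the underside
- star_cutter: metal star-shaped cutter, 59 mm across, 23 mm high; a bystander, leave it where it is. Origin: centre of the underside
- marker: white and black marker pen, 135 mm long; a bystander, leave it where it is. Origin: centre of the underside
- tape_roll: roll of beige tape, 96 mm across, 25 mm high; a bystander, leave it where it is. Origin: centre of the underside

How it is judged:
By the outcome, as a careful person would: the job done as asked, in the order asked, and still so for the second after the job is handed in, while the arm keeps its last pose, push and grip.
It also fails if it takes over 72 s, if anything falls off the work surface, if the arm or the gripper's body presses on something with over 40 N, if the wrist force passes 120 N, or if a joint passes its speed limit or range.

### The arm

A 6-joint arm with a two-finger parallel gripper is mounted at the origin on a cart in front of the work surface, level with it; the furniture and walls round the work are solid. World frame = base frame: x ahead of the robot, y to its left, z up, the work surface at z = 0. Lengths are in mm, angles in rad, forces in N, time in s.
With the tool pointing down it reaches from about 275 to 750 mm from the base axis. Payload 10.2 kg.
Tool frame: the origin (TCP) lies between the finger pads; the fingertips stand 22 mm ahead of it and the grasp point (between the pads) lies 3 mm ahead of it (ctrl.nose_length is the distance from the TCP to the fingertips, in mm); y points along the fingers, z is the direction in which the jaws open and shut, and the axes are right-handed (so a half turn about y gives the same grasp; the last joint's range is limited). The gripper opens to 85 mm and grips with 20 to 120 N. Pads are 22 mm wide; open, the fingers measure 114 mm over their backs; the gripper's body (76 mm by 85 mm) begins 54 mm behind the grasp point. The pads swing forward as they close: fully open they stand 13 mm farther back than shut.
Start: joints at [1.056, 0.313, 1.498, -0, 1.331, -0.223], TCP at [151.043, 502.809, 253.294] pointing down, gripper open.
Joint ranges: [-2.94, 2.94], [-0.97, 2.17], [0.19, 2.56], [-1.23, 4.37], [0.02, 3.11], [-2.88, 2.88]. Speed limits (rad/s): [2.39, 2.39, 3.01, 3.14, 3.14, 3.14].

### API

Orientations are given as a unit quaternion [w, x, y, z].
In Python, from rig import ctrl, eyes, models gives the robot as it stands.
- The arm moves only by the shell command python3 -m crank 'ROWS' [FORCE]. ROWS is JSON, a list of rows, each an object with "dp": the shift along the tool's x, y, z in mm, a list of three; "roll": the turn about the tool's y in rad; "gripper": the closure in counts, from 0 (fully open) to 255 (shut). A call has 1 to 10 rows; each row is the pose to reach, as a shift and turn from the pose commanded when the call began, along the tool's axes at that moment; what a row does not reach only later rows make up. A row lasts 1/12 s, in which the tool goes at most 41.7 mm and 7.16 degrees, less where a joint would pass 70% of its speed; a pose out of reach is approached as far as the arm can. A call with a gripper value outside its range is refused whole. The fingers move at their own pace and stop on an object; FORCE is the grip in N (left out, the last holds). Time passes only in rows, so rows that repeat a pose let the fingers close. It gives the time, the measured TCP pose, the force and the opening at its end, in the units of the state.
- ctrl.sense(): the state, without advancing time (a new reading comes with each control period).
- eyes.capture(name): name is "scene" or "top"; returns a dict with "color" (480x640x3 uint8, red, green, blue), "fx", "fy", "cx", "cy" (pixels), "R" (3x3) and "t" (3): a world point X has camera coordinates R X + t. Camera axes: x right, y down, z forward; pixel columns grow to the right and rows downward; lengths in mm; the calibration is good to about 2 mm. A picture is of the moment at which its call begins. There is no depth.
- ctrl.finish_job(): hands the job in, once; it reports no verdict.
Trained networks look in a picture, given as the dict that the camera call returned (one of the last four; its "shot" number tells which), for a name from the list of things; names that differ only in an ending like _2 or _b are one class to them, and where a whole thing is asked for, a point or a joint stands for the part that bears it (a point fixed in the world has none). Each returns a list of dicts, best first, with "confidence" (0 to 1); they miss things now and then, are a little off and sometimes report something else, mostly with a low value. They report only what shows in the picture. A call takes as long as a camera call.
- models.spot_in(picture, label): "extent" ([centre column, centre row, width, height] in pixels, round what is visible of it).
- models.spot_point(picture, label): "centre" ([column, row] in pixels: a listed point, or the origin of a listed thing).
The state is a dict: "time_s": time; "joints": joint angles; "dq": joint speeds; "tau": joint torques, N m; "eef_pos": TCP position; "ee_rot": TCP orientation; "force": force on the tool from outside, world axes, zero at the start; "wrist_torque": the same for the moment, N m; "grip_width": opening from 0.0 (shut) to 1.0 (fully open).
Only numpy, scipy, OpenCV 4.12 (cv2) and the standard library are available. Lean on these libraries where they do the work, as an engineer would, in place of code of your own. Each camera call takes 0.05 s, during which the arm holds its last target. There are 200 camera calls.

## Working session

There is one attempt and no reset: what is moved stays moved. The work goes in short steps, Python scripts to look and compute and a shell command to move; the robot and the scene stay as the last step left them, time stands still between calls to the robot, and variables do not carry over. Pictures are saved under pics/ and viewed, about 8 in all and at most 12, crops included, and the job is handed in when it is done.

```bash
mkdir -p pics && ls && cat > h.py <<'E'
from rig import ctrl, eyes, models
import numpy as np, cv2
from scipy.spatial.transform import Rotation as Ro
def cap(n, save=None):
    p=eyes.capture(n)
    if save: cv2.imwrite('pics/'+save, cv2.cvtColor(p['color'],cv2.COLOR_RGB2BGR))
    return p
def ray(p,uv,z):
    R=np.array(p['R']);t=np.array(p['t'])
    d=R.T@np.array([(uv[0]-p['cx'])/p['fx'],(uv[1]-p['cy'])/p['fy'],1]);c=-R.T@t
    return c+d*(z-c[2])/d[2]
def proj(p,X):
    c=np.array(p['R'])@np.array(X)+np.array(p['t']);return np.array([p['fx']*c[0]/c[2]+p['cx'],p['fy']*c[1]/c[2]+p['cy']])
def tri(ps,uvs):
    A=[];b=[]
    for p,u in zip(ps,uvs):
        R=np.array(p['R']);t=np.array(p['t'])
        for k,(f,c) in enumerate(((p['fx'],p['cx']),(p['fy'],p['cy']))):
            r=R[2]*(u[k]-c)-f*R[k];A.append(r);b.append(-(t[2]*(u[k]-c)-f*t[k]))
    s=np.linalg.lstsq(np.array(A),np.array(b),rcond=None);return s[0]
def st():
    s=ctrl.sense();q=s['ee_rot'];M=Ro.from_quat([q[1],q[2],q[3],q[0]]).as_matrix()
    return s,np.array(s['eef_pos']),M
E
python3 - <<'E'
from h import *
s,p,M=st();print(s['time_s'],p,M.round(3).tolist(),s['joints'],s['force'])
a=cap('scene','s0.png');b=cap('top','t0.png')
for q in (a,b):print((-np.array(q['R']).T@q['t']).round(), q['fx'])
for l in ['press_box','box_mouth','press_lid','lid_hinge','lid_tab','board_3','ramekin','star_cutter','marker','tape_roll']:
    for n,q in (('s',a),('t',b)):
        try: r=models.spot_point(q,l)[:4]
        except Exception as e: r=[];print(l,e)
        print(l,n,[(np.round(x['centre'],1).tolist(),round(x['confidence'],2)) for x in r])
E
```

```text
pics
0.0 [150.93076258 502.58972384 252.72701107] [[0.958, -0.001, 0.288], [-0.288, -0.001, 0.958], [-0.0, -1.0, -0.001]] [ 1.05557029e+00  3.13470223e-01  1.49843101e+00  2.06456144e-05
  1.33105148e+00 -2.23404965e-01] [-0.84274998  0.61224477  0.07678814]
[127. 753. 618.] 457.9984555509884
[ 477.  271. 1389.] 595.7778862604931
press_box s [([386.7, 238.3], 0.63)]
press_box t []
box_mouth s [([385.9, 210.6], 0.87)]
box_mouth t []
press_lid it knows: board, box_mouth, lid_hinge, lid_tab, marker, press_box, ramekin, star_cutter, tape_roll
press_lid s []
press_lid it knows: board, box_mouth, lid_hinge, lid_tab, marker, press_box, ramekin, star_cutter, tape_roll
press_lid t []
lid_hinge s [([354.9, 200.8], 0.97)]
lid_hinge t [([391.7, 215.7], 0.7)]
lid_tab s [([329.8, 142.3], 0.66)]
lid_tab t [([389.6, 179.8], 0.75)]
board_3 s [([354.7, 315.7], 0.89), ([357.3, 308.7], 0.62)]
board_3 t [([299.9, 286.5], 0.81), ([295.0, 289.7], 0.64)]
ramekin s [([353.0, 190.9], 0.49)]
ramekin t [([428.5, 180.3], 0.86)]
star_cutter s [([279.9, 264.0], 0.55)]
star_cutter t [([302.9, 200.8], 0.53), ([295.6, 288.9], 0.39)]
marker s [([228.7, 327.2], 0.94), ([383.6, 237.4], 0.68)]
marker t [([230.9, 216.1], 0.87)]
tape_roll s [([355.2, 194.2], 0.66), ([212.5, 395.7], 0.65)]
tape_roll t [([187.9, 249.4], 0.69)]
```

View pics/s0.png

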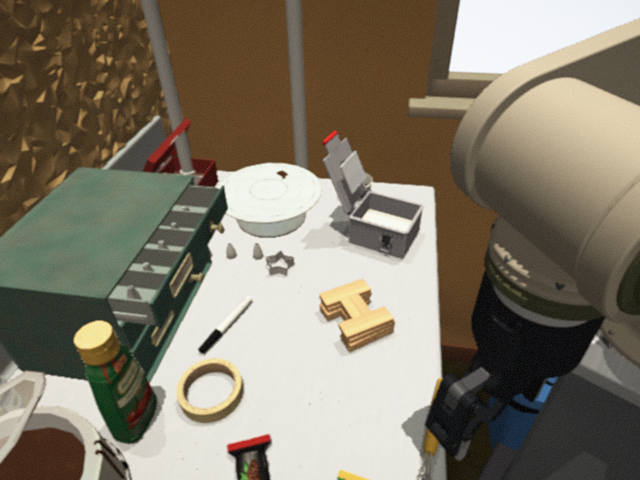

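View pics/t0.png

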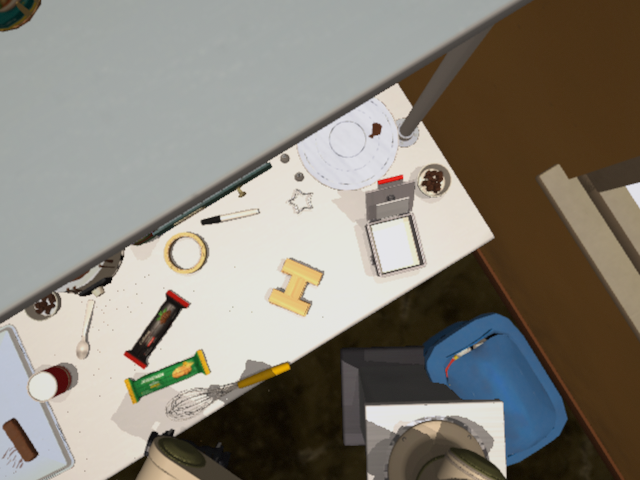

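Scene: mould at about (385,225) with its lid leaning back (tab 330,140) and the four-board pile at (356,315). In the top view the mould's mouth is near (396,245), the pile near (297,287) and the ramekin near (432,181), beside the lid. I'll crop both views to measure.

```bash
python3 - <<'E'
from h import *
a=cv2.imread('pics/s0.png');b=cv2.imread('pics/t0.png')
c1=cv2.resize(a[125:360,305:435],None,fx=2.5,fy=2.5,interpolation=cv2.INTER_CUBIC)
c2=cv2.resize(b[160:325,260:460],None,fx=2.3,fy=2.3,interpolation=cv2.INTER_CUBIC)
H=max(c1.shape[0],c2.shape[0])
o=np.zeros((H,c1.shape[1]+c2.shape[1],3),np.uint8);o[:c1.shape[0],:c1.shape[1]]=c1;o[:c2.shape[0],c1.shape[1]:]=c2
print(o.shape,c1.shape);cv2.imwrite('pics/c0.png',o)
p=cap('scene');t=cap('top')
print('hinge tri',tri([p,t],[(354.9,200.8),(391.7,215.7)]).round(1),'tab',tri([p,t],[(329.8,142.3),(389.6,179.8)]).round(1))
print('mouth s',ray(p,(385.9,210.6),70).round(1), 't hinge z70',ray(t,(391.7,215.7),70).round(1),'s',ray(p,(354.9,200.8),70).round(1))
print('mouth t',ray(t,(396,245),70).round(1),'box base s',ray(p,(386.7,238.3),0).round(1))
print('pile top t',ray(t,(296.5,287),40).round(1),'ram',ray(t,(432,181),41).round(1),'star',ray(t,(301,201),15).round())
# fit board pile by segmentation (wood) in top
hsv=cv2.cvtColor(b,cv2.COLOR_BGR2HSV);m=cv2.inRange(hsv,(10,60,120),(28,255,255));m[:,:255]=0;m[:,335:]=0;m[:250]=0;m[325:]=0
cs=max(cv2.findContours(m,0,2)[0],key=cv2.contourArea);print(cv2.minAreaRect(cs),[ray(t,q,40)[:2].round(1).tolist() for q in cv2.boxPoints(cv2.minAreaRect(cs))])
E
```

```text
(588, 785, 3) (588, 325, 3)
hinge tri [583.   92.9  67.1] tab [643.7 109.5 190.9]
mouth s [514.8  89.4  70. ] t hinge z70 [580.   91.3  70. ] s [585.2  99.8  70. ]
mouth t [514.6  84.1  70. ] box base s [507.6  88.2   0. ]
pile top t [427.1 307.8  40. ] ram [659.   -7.3  41. ] star [624. 293.  15.]
((295.39654541015625, 287.24139404296875), (41.09891891479492, 48.452083587646484), 23.198591232299805) [[396.6, 375.1], [495.6, 329.6], [456.7, 245.2], [358.0, 291.1]]
```

View pics/c0.png

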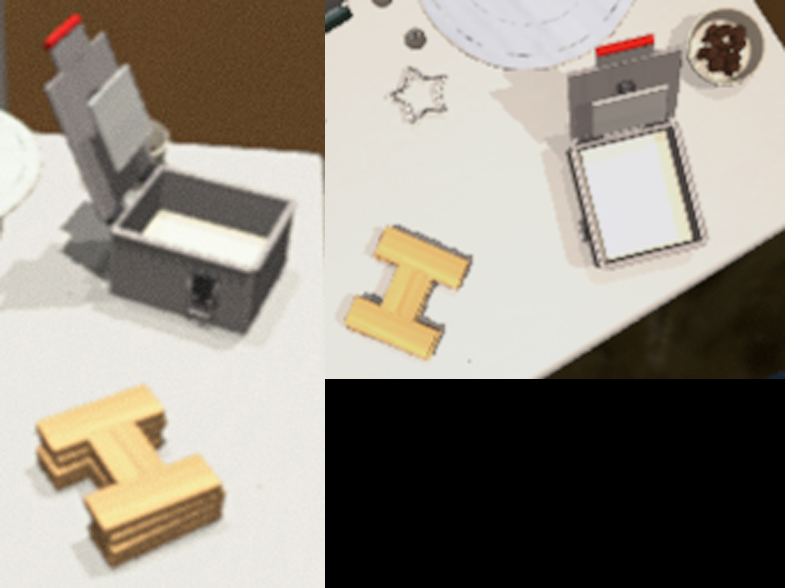

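Crop: the mould's rim is turned roughly 13° in the image, the white follower is visible inside, and the pile is slightly staggered. Next I'll fit the mould and top-board poses numerically.

```bash
cat > fit.py <<'E'
from h import *
from scipy.optimize import least_squares, minimize
H=np.array([(-53,-44),(-22,-44),(-22,-18),(22,-18),(22,-44),(53,-44),(53,44),(22,44),(22,18),(-22,18),(-22,44),(-53,44)],float)
def T(v,P):
    c,s=np.cos(v[2]),np.sin(v[2]);return np.c_[P@np.array([[c,s],[-s,c]])+np.array(v[:2])]
def poly(p,v,z,shape,k=4):
    uv=np.array([proj(p,(*q,z)) for q in T(v,H)]);m=np.zeros((shape[0]*k,shape[1]*k),np.uint8)
    cv2.fillPoly(m,[np.round(uv*k*16).astype(np.int32)],255,shift=4);return cv2.resize(m,(shape[1],shape[0]),interpolation=cv2.INTER_AREA)/255.
def boardfit(p,z,v0,thr,box):
    hsv=cv2.cvtColor(p['color'],cv2.COLOR_RGB2HSV);m=cv2.inRange(hsv,(8,60,thr),(30,255,255))/255.
    u0,u1,w0,w1=box;w=np.zeros_like(m);w[w0:w1,u0:u1]=1;m*=w
    f=lambda v:np.abs(poly(p,(v[0],v[1],v[2]/100),z,m.shape)-m).sum()/m.sum()
    best=min((minimize(f,(v0[0],v0[1],v0[2]*100+d),method='Nelder-Mead',options=dict(initial_simplex=np.array([(v0[0],v0[1],v0[2]*100+d)]*4)+np.vstack([np.zeros(3),8*np.eye(3)]),maxiter=120)) for d in (-10,10)),key=lambda r:r.fun)
    return (best.x*[1,1,.01]).round(3),round(best.fun,3)
E
python3 - <<'E'
from fit import *
p=cap('scene');t=cap('top')
S=lambda u,v:(u/2.5+305,v/2.5+125)
Tp=lambda u,v:((u-325)/2.3+260,v/2.3+160)
C=[(61,52),(61,-52),(-61,-52),(-61,52)]
top=[Tp(570,150),Tp(676,123),Tp(706,243),Tp(600,267)]
sc=[S(112,232),S(165,170),S(294,203),S(253,270)]
base=[(((61,52)),S(113,290)),((-61,52),S(243,330))]
for nm,use in (('top',(1,0)),('scene',(0,1)),('both',(1,1))):
    def r(v):
        o=[]
        for c,a,b in zip(C,top,sc):
            w=T(v,np.array([c]))[0]
            if use[0]:o+=list(proj(t,(*w,70))-a)
            if use[1]:o+=list(proj(p,(*w,70))-b)
        if use[1]:
            for c,b in base: o+=list(proj(p,(*T(v,np.array([c]))[0],0))-b)
        return o
    f=least_squares(r,(515,87,0.2));print(nm,f.x.round(3),np.abs(f.fun).max().round(2))
print('pole base',ray(t,(405,135),0).round(),'table corner',ray(t,(492,238),0).round(),ray(t,(397,85),0).round(),'shelf edge z0',ray(t,(400,60),0).round(),'dome',ray(t,(347,140),50).round(),'dome edge',ray(t,(398,140),50).round())
hsv=cv2.cvtColor(t['color'],cv2.COLOR_RGB2HSV);print('V top',hsv[287,296],hsv[300,290])
hs=cv2.cvtColor(p['color'],cv2.COLOR_RGB2HSV);print('V sc',hs[293,345],hs[325,365],'side',hs[342,370])
for thr in (150,190):print('board t',thr,boardfit(t,40,(427,308,.43),thr,(255,335,250,325)))
for thr in (160,200):print('board s',thr,boardfit(p,40,(427,308,.43),thr,(305,405,270,355)))
E
```

```text
top [5.14533e+02 8.39140e+01 2.10000e-01] 1.35
scene [5.13308e+02 8.68370e+01 1.93000e-01] 3.18
both [5.14223e+02 8.51610e+01 2.01000e-01] 3.12
pole base [775.  44.   0.] table corner [ 527. -151.    0.] [896.  58.   0.] shelf edge z0 [956.  49.   0.] dome [757. 184.  50.] dome edge [754.  68.  50.]
V top [ 19 126 230] [ 21 124 229]
V sc [ 24  89 246] [ 25  81 247] side [ 18  76 138]
board t 150 (array([ 4.26429e+02,  3.10243e+02, -4.22000e-01]), np.float64(0.072))
board t 190 (array([426.155, 310.907,  -0.429]), np.float64(0.056))
board s 160 (array([425.121, 315.916,  -0.443]), np.float64(0.156))
board s 200 (array([425.608, 315.199,  -0.446]), np.float64(0.08))
```

```bash
python3 - <<'E'
from fit import *
print('nose',ctrl.nose_length)
p=cap('scene');t=cap('top')
g=cv2.GaussianBlur(cv2.cvtColor(p['color'],cv2.COLOR_RGB2GRAY),(3,3),0)
for v in ((513.3,86.8,.193),(514.2,85.2,.2)):
    zs=np.arange(20,72,2.);pr=[]
    for x in (-20,-10,0,10,20,30):
        w=T(v,np.array([(x,-48)]))[0]
        uv=np.array([proj(p,(*w,z)) for z in zs],np.float32);pr.append(cv2.remap(g,uv[None,:,0],uv[None,:,1],1)[0])
    print(v);print(*[f'{int(z)}:{int(a)}' for z,a in zip(zs,np.mean(pr,0))])
E
python3 -m crank '[{"dp":[40,20,-13],"roll":0.07,"gripper":75},{"dp":[80,40,-26],"roll":0.14,"gripper":75},{"dp":[118,60,-38],"roll":0.14,"gripper":75},{"dp":[155,80,-51],"roll":0.14,"gripper":75},{"dp":[190,95,-63],"roll":0.14,"gripper":75},{"dp":[225,105,-75],"roll":0.14,"gripper":75},{"dp":[262,115,-87],"roll":0.14,"gripper":75},{"dp":[295,125,-96],"roll":0.14,"gripper":75},{"dp":[318,130,-103],"roll":0.14,"gripper":75},{"dp":[318,130,-103],"roll":0.14,"gripper":75}]' 40
python3 - <<'E'
from h import *
s,p,M=st();print(s['time_s'],p,M[:,0],s['grip_width'],s['force'],ctrl.nose_length)
E
```

```text
nose 22.0
(513.3, 86.8, 0.193)
20:238 22:228 24:204 26:168 28:130 30:103 32:90 34:87 36:87 38:88 40:88 42:88 44:88 46:88 48:88 50:88 52:89 54:90 56:90 58:90 60:89 62:88 64:92 66:107 68:136 70:171
(514.2, 85.2, 0.2)
20:232 22:214 24:182 26:142 28:111 30:93 32:87 34:87 36:87 38:88 40:88 42:88 44:88 46:88 48:88 50:88 52:89 54:90 56:90 58:90 60:89 62:90 64:99 66:122 68:157 70:191
time_s: 2.13
eef_pos: [429.3, 309.7, 122.0]
ee_rot: [-0.69, 0.691, -0.153, 0.153]
force: [-0.4, -0.0, 0.5]
grip_width: 0.706
2.1333 [429.27350216 309.73980676 122.02442814] [ 9.06256399e-01 -4.22728434e-01  9.73273994e-05] 0.7056094537132193 [-0.40009393 -0.00332104  0.45107148] 22.0
```

```bash
python3 -m crank '[{"dp":[0,15,0],"roll":0,"gripper":75},{"dp":[0,32,0],"roll":0,"gripper":75},{"dp":[0,32,0],"roll":0,"gripper":75},{"dp":[0,32,0],"roll":0,"gripper":75}]'
python3 - <<'E'
from h import *
a=cap('scene','s1.png');b=cap('top','t1.png')
s,p,M=st();print(p,M[:,0])
A=cv2.imread('pics/s1.png');B=cv2.imread('pics/t1.png')
c1=cv2.resize(A[230:380,270:430],None,fx=2.5,fy=2.5,interpolation=2);c2=cv2.resize(B[230:330,250:350],None,fx=3.75,fy=3.75,interpolation=2)
cv2.imwrite('pics/c1.png',np.hstack([c1,c2]))
E
```

```text
time_s: 2.47
eef_pos: [425.5, 312.8, 91.2]
ee_rot: [-0.69, 0.691, -0.152, 0.151]
force: [0.2, 0.3, -0.1]
grip_width: 0.706
[426.18861211 313.10410112  92.28246104] [ 9.08384398e-01 -4.18135205e-01  8.57902879e-04]
```

View pics/c1.png

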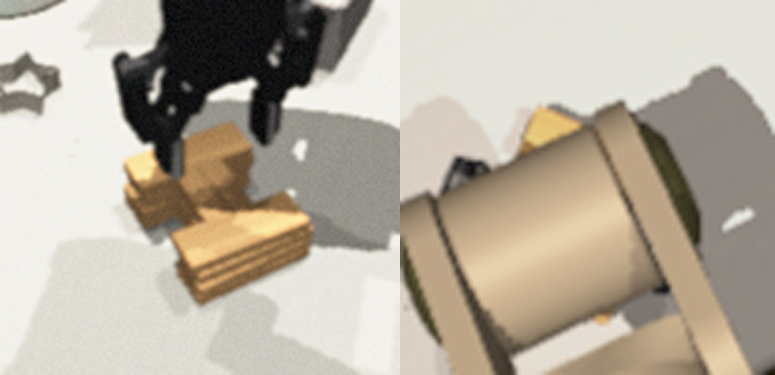

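```bash
python3 - <<'E'
from h import *
a=cap('scene')
for sgn in (1,-1):
  for off in (31,37,44):
    print(sgn,off,[(z,proj(a,(426+sgn*.418*off,313+sgn*.908*off,z)).round(1).tolist()) for z in (65,70,75,80,85)])
E
```

```text
1 31 [(65, [339.9, 300.7]), (70, [339.9, 298.6]), (75, [339.9, 296.5]), (80, [339.9, 294.4]), (85, [340.0, 292.2])]
1 37 [(65, [336.6, 302.0]), (70, [336.6, 299.9]), (75, [336.6, 297.7]), (80, [336.6, 295.6]), (85, [336.7, 293.4])]
1 44 [(65, [332.8, 303.4]), (70, [332.8, 301.3]), (75, [332.8, 299.2]), (80, [332.8, 297.0]), (85, [332.8, 294.8])]
-1 31 [(65, [372.5, 288.5]), (70, [372.7, 286.4]), (75, [372.9, 284.2]), (80, [373.0, 282.1]), (85, [373.2, 279.9])]
-1 37 [(65, [375.6, 287.3]), (70, [375.8, 285.2]), (75, [376.0, 283.1]), (80, [376.1, 281.0]), (85, [376.3, 278.8])]
-1 44 [(65, [379.2, 286.0]), (70, [379.4, 283.9]), (75, [379.6, 281.8]), (80, [379.7, 279.6]), (85, [379.9, 277.5])]
```

```bash
python3 -m crank '[{"dp":[0,20,0],"roll":0,"gripper":75},{"dp":[0,34,0],"roll":0,"gripper":75},{"dp":[0,34,0],"roll":0,"gripper":75},{"dp":[0,34,0],"roll":0,"gripper":255},{"dp":[0,34,0],"roll":0,"gripper":255},{"dp":[0,34,0],"roll":0,"gripper":255},{"dp":[0,34,0],"roll":0,"gripper":255},{"dp":[0,34,0],"roll":0,"gripper":255},{"dp":[0,34,0],"roll":0,"gripper":255}]' 40 && python3 -m crank '[{"dp":[0,-15,0],"roll":0,"gripper":255},{"dp":[0,-40,0],"roll":0,"gripper":255},{"dp":[0,-70,0],"roll":0,"gripper":255},{"dp":[0,-70,0],"roll":0,"gripper":255}]'
python3 - <<'E'
from h import *
a=cap('scene','s2.png')
s,p,M=st();print(p,M[:,0],s['joints'])
A=cv2.imread('pics/s2.png');cv2.imwrite('pics/c2.png',cv2.resize(A[200:370,270:430],None,fx=3,fy=3,interpolation=2))
E
```

```text
time_s: 3.37
eef_pos: [426.6, 313.1, 58.8]
ee_rot: [0.691, -0.69, 0.151, -0.152]
force: [-1.7, -0.9, 5.5]
grip_width: 0.396
time_s: 3.7
eef_pos: [428.2, 313.8, 133.0]
ee_rot: [0.693, -0.689, 0.149, -0.154]
force: [1.2, -0.1, 0.6]
grip_width: 0.396
[427.29664603 313.35027544 130.43669691] [ 0.90826219 -0.41837885  0.00435146] [ 4.11463649e-01  4.49924488e-01  1.64528363e+00 -4.40675323e-06
  1.03984657e+00 -7.27676996e-01]
```

View pics/c2.png

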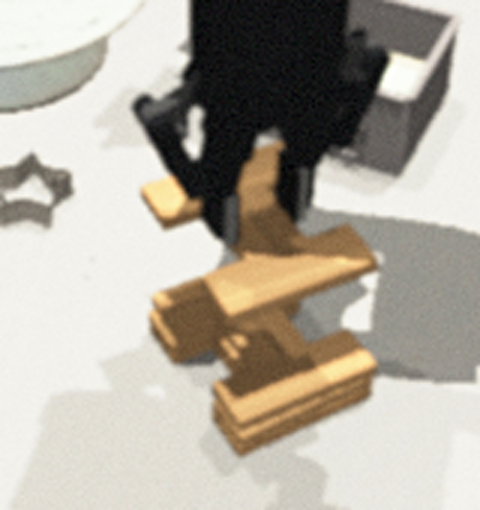

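Held: one board, pile of three left. Moving to hover over the mould.

```bash
python3 -m crank '[{"dp":[20,0,-20],"roll":-0.1,"gripper":255},{"dp":[45,0,-44],"roll":-0.21,"gripper":255},{"dp":[70,0,-68],"roll":-0.32,"gripper":255},{"dp":[95,0,-92],"roll":-0.43,"gripper":255},{"dp":[120,0,-116],"roll":-0.54,"gripper":255},{"dp":[145,0,-140],"roll":-0.634,"gripper":255},{"dp":[165,0,-160],"roll":-0.634,"gripper":255},{"dp":[175,10,-170],"roll":-0.634,"gripper":255},{"dp":[175,20,-170],"roll":-0.634,"gripper":255},{"dp":[175,20,-170],"roll":-0.634,"gripper":255}]'
python3 - <<'E'
from h import *
a=cap('scene','s3.png');b=cap('top','t3.png')
s,p,M=st();print(p,M[:,0])
A=cv2.imread('pics/s3.png');B=cv2.imread('pics/t3.png')
c1=cv2.resize(A[110:270,305:445],None,fx=3,fy=3,interpolation=2);c2=cv2.resize(B[180:300,340:450],None,fx=3,fy=3,interpolation=2)
o=np.zeros((480,750,3),np.uint8);o[:,:420]=c1;o[:360,420:]=c2;cv2.imwrite('pics/c3.png',o)
E
```

```text
time_s: 4.58
eef_pos: [512.4, 84.9, 104.9]
ee_rot: [0.704, -0.703, -0.069, 0.072]
force: [-0.3, -0.1, -1.1]
grip_width: 0.393
[513.02847843  85.92700259 106.70189747] [ 0.97946724  0.2015961  -0.00171612]
```

View pics/c3.png

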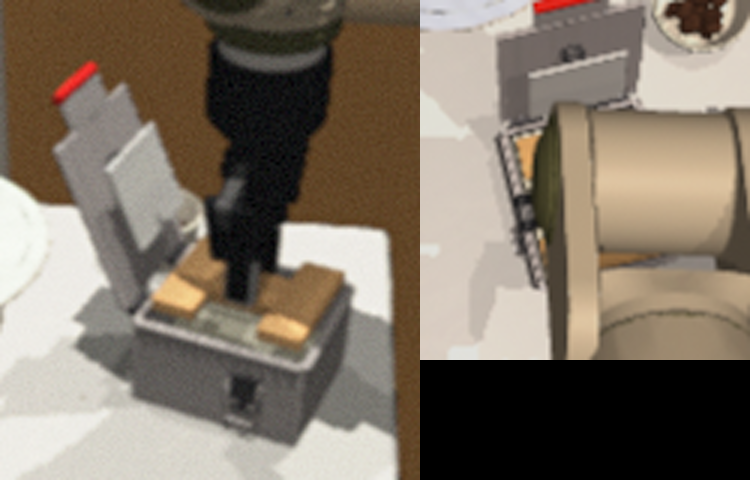

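```bash
python3 - <<'E'
from fit import *
p=cap('scene')
for z in (86,89):
  for v in ((513.3,86.8,.193),(517.3,86.8,.193),(513.3,90.8,.193)):
    print(z,v,[((proj(p,(*w,z))-[305,110])*3).round(0).tolist() for w in T(v,np.array([(53,44),(22,44),(-22,44),(-53,44)]))])
print([((proj(p,(*w,70))-[305,110])*3).round(0).tolist() for w in T((513.3,86.8,.193),np.array([(61,52),(-61,52),(61,-52),(-61,-52)]))])
A=cv2.imread('pics/s3.png');cv2.imwrite('pics/c4.png',cv2.resize(A[180:240,345:425],None,fx=8,fy=8,interpolation=2))
E
```

```text
86 (513.3, 86.8, 0.193) [[149.0, 295.0], [192.0, 307.0], [255.0, 325.0], [300.0, 339.0]]
86 (517.3, 86.8, 0.193) [[144.0, 292.0], [187.0, 305.0], [249.0, 323.0], [295.0, 336.0]]
86 (513.3, 90.8, 0.193) [[145.0, 297.0], [188.0, 310.0], [251.0, 328.0], [297.0, 342.0]]
89 (513.3, 86.8, 0.193) [[149.0, 291.0], [192.0, 303.0], [255.0, 322.0], [301.0, 335.0]]
89 (517.3, 86.8, 0.193) [[144.0, 289.0], [187.0, 301.0], [250.0, 319.0], [295.0, 332.0]]
89 (513.3, 90.8, 0.193) [[146.0, 294.0], [189.0, 306.0], [252.0, 324.0], [297.0, 338.0]]
[[132.0, 317.0], [305.0, 369.0], [195.0, 241.0], [358.0, 285.0]]
```

View pics/c4.png

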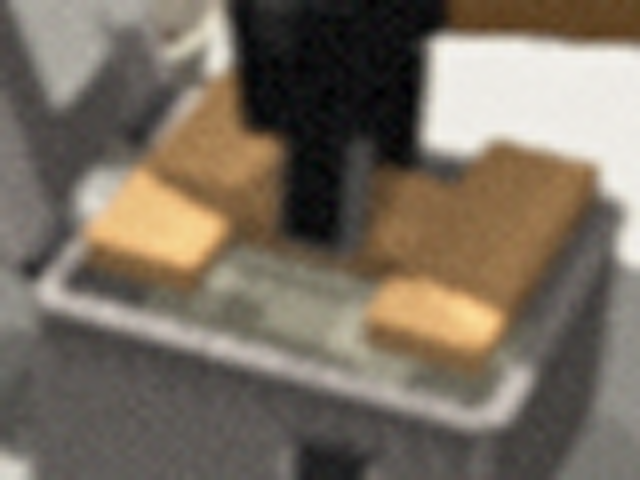

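Board sits centred over the mouth, about 2 mm toward −x of the mould. Shift +2 and lower in checked steps.

```bash
python3 -m crank '[{"dp":[2,0,0],"roll":0,"gripper":255},{"dp":[2,8,0],"roll":0,"gripper":255},{"dp":[2,16,0],"roll":0,"gripper":255},{"dp":[2,20,0],"roll":0,"gripper":255},{"dp":[2,20,0],"roll":0,"gripper":255}]' && python3 -m crank '[{"dp":[0,10,0],"roll":0,"gripper":255},{"dp":[0,20,0],"roll":0,"gripper":255},{"dp":[0,25,0],"roll":0,"gripper":255},{"dp":[0,25,0],"roll":0,"gripper":255}]'
```

```text
time_s: 5.15
eef_pos: [515.0, 85.6, 86.0]
ee_rot: [0.704, -0.703, -0.071, 0.072]
force: [0.2, 0.1, -1.3]
grip_width: 0.397
time_s: 5.48
eef_pos: [514.9, 85.5, 60.7]
ee_rot: [0.704, -0.703, -0.07, 0.072]
force: [-0.4, 0.0, -1.0]
grip_width: 0.396
```

Free in the mould. Continue to contact.

```bash
for i in 1; do python3 -m crank '[{"dp":[0,3,0],"roll":0,"gripper":255},{"dp":[0,3,0],"roll":0,"gripper":255},{"dp":[0,3,0],"roll":0,"gripper":255}]' && python3 -m crank '[{"dp":[0,2,0],"roll":0,"gripper":255},{"dp":[0,2,0],"roll":0,"gripper":255},{"dp":[0,2,0],"roll":0,"gripper":255}]' && python3 -m crank '[{"dp":[0,2,0],"roll":0,"gripper":255},{"dp":[0,2,0],"roll":0,"gripper":255},{"dp":[0,2,0],"roll":0,"gripper":255}]'; done
```

```text
time_s: 5.73
eef_pos: [515.8, 85.4, 59.4]
ee_rot: [-0.703, 0.704, 0.071, -0.071]
force: [-0.4, 0.2, -0.5]
grip_width: 0.398
time_s: 5.98
eef_pos: [515.7, 85.4, 57.4]
ee_rot: [-0.703, 0.704, 0.071, -0.071]
force: [0.6, -0.2, -0.6]
grip_width: 0.394
time_s: 6.23
eef_pos: [515.7, 85.5, 55.2]
ee_rot: [0.704, -0.703, -0.071, 0.071]
force: [0.4, -0.6, -1.3]
grip_width: 0.393
```

```bash
python3 -m crank '[{"dp":[0,2,0],"roll":0,"gripper":255},{"dp":[0,2,0],"roll":0,"gripper":255},{"dp":[0,2,0],"roll":0,"gripper":255}]' && python3 -m crank '[{"dp":[0,2,0],"roll":0,"gripper":255},{"dp":[0,2,0],"roll":0,"gripper":255},{"dp":[0,2,0],"roll":0,"gripper":255}]'
```

```text
time_s: 6.48
eef_pos: [515.9, 85.5, 54.8]
ee_rot: [-0.703, 0.704, 0.072, -0.071]
force: [-6.5, -0.6, 16.1]
grip_width: 0.393
time_s: 6.73
eef_pos: [516.0, 85.5, 54.6]
ee_rot: [-0.703, 0.704, 0.072, -0.071]
force: [-15.5, -0.7, 37.2]
grip_width: 0.395
```

Contact at TCP z≈55, so the follower is at ≈27 mm, which agrees with vision. Three boards reach ≈57 mm and push the plate about 7 mm. Releasing and rising, then locating the next board.

```bash
python3 -m crank '[{"dp":[0,-4,0],"roll":0,"gripper":255},{"dp":[0,-4,0],"roll":0,"gripper":100},{"dp":[0,-4,0],"roll":0,"gripper":100},{"dp":[0,-4,0],"roll":0,"gripper":100},{"dp":[0,-25,0],"roll":0,"gripper":100},{"dp":[0,-60,0],"roll":0,"gripper":75},{"dp":[0,-80,0],"roll":0,"gripper":75},{"dp":[0,-80,0],"roll":0,"gripper":75}]'
python3 - <<'E'
from fit import *
p=cap('scene','s5.png');t=cap('top','t5.png')
s,q,M=st();print(q,M[:,0],s['grip_width'])
for thr in (150,190):print('board t',thr,boardfit(t,30,(427,312,-.43),thr,(255,335,250,325)))
for thr in (160,200):print('board s',thr,boardfit(p,30,(427,312,-.43),thr,(305,405,270,355)))
A=cv2.imread('pics/s5.png');B=cv2.imread('pics/t5.png')
c1=cv2.resize(A[160:355,305:445],None,fx=3,fy=3,interpolation=2);c2=cv2.resize(B[240:330,255:345],None,fx=3.6,fy=3.6,interpolation=2)
o=np.zeros((585,744,3),np.uint8);o[:,:420]=c1;o[:324,420:]=c2;cv2.imwrite('pics/c5.png',o)
E
```

```text
time_s: 7.4
eef_pos: [517.5, 85.4, 134.9]
ee_rot: [-0.703, 0.704, 0.074, -0.069]
force: [0.4, -0.3, 0.8]
grip_width: 0.706
[515.73916496  85.44515388 131.11760848] [9.79639939e-01 2.00762141e-01 3.91419624e-04] 0.7062189487201405
board t 150 (array([ 4.25208e+02,  3.09569e+02, -4.07000e-01]), np.float64(0.056))
board t 190 (array([ 4.24765e+02,  3.10462e+02, -4.12000e-01]), np.float64(0.059))
board s 160 (array([ 4.23431e+02,  3.13809e+02, -4.20000e-01]), np.float64(0.15))
board s 200 (array([ 4.23874e+02,  3.12780e+02, -4.17000e-01]), np.float64(0.091))
```

View pics/c5.png

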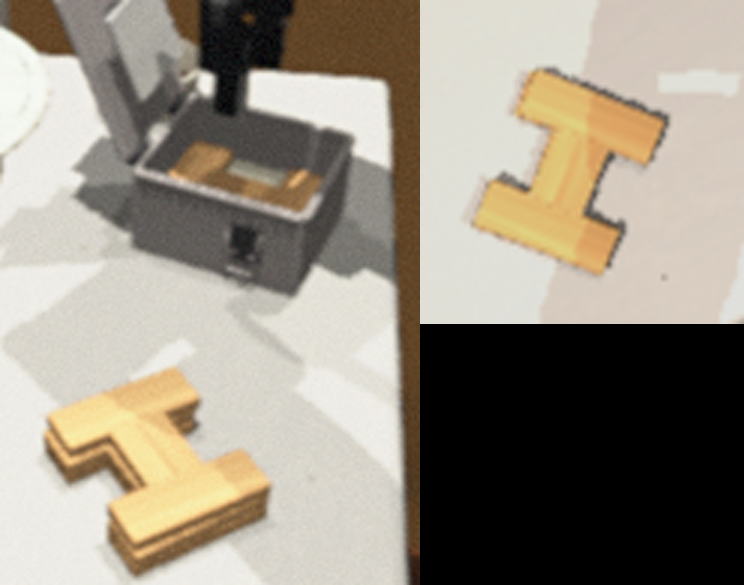

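```bash
python3 -m crank '[{"dp":[-5,0,25],"roll":0.08,"gripper":75},{"dp":[-11,0,60],"roll":0.19,"gripper":75},{"dp":[-18,0,95],"roll":0.3,"gripper":75},{"dp":[-25,0,130],"roll":0.41,"gripper":75},{"dp":[-31,5,165],"roll":0.52,"gripper":75},{"dp":[-37,15,197],"roll":0.617,"gripper":75},{"dp":[-42,25,225],"roll":0.617,"gripper":75},{"dp":[-45,35,241],"roll":0.617,"gripper":75},{"dp":[-45,46,241],"roll":0.617,"gripper":75},{"dp":[-45,46,241],"roll":0.617,"gripper":75}]' && python3 -m crank '[{"dp":[0,0,0],"roll":0,"gripper":75},{"dp":[0,0,0],"roll":0,"gripper":75}]'; python3 -c "
from h import *
s,p,M=st();print(p,M[:,0])"
```

```text
time_s: 8.33
eef_pos: [421.5, 312.0, 82.0]
ee_rot: [-0.691, 0.693, -0.147, 0.143]
force: [-1.1, 0.5, 0.7]
grip_width: 0.704
time_s: 8.5
eef_pos: [423.8, 311.6, 85.2]
ee_rot: [-0.692, 0.692, -0.146, 0.146]
force: [-0.0, 0.7, 0.5]
grip_width: 0.703
[423.80568336 311.57724464  85.24283574] [ 9.14644889e-01 -4.04258229e-01 -1.06689719e-04]
```

```bash
python3 -m crank '[{"dp":[-1,20,0],"roll":0.01,"gripper":75},{"dp":[-1,37,0],"roll":0.01,"gripper":75},{"dp":[-1,37,0],"roll":0.01,"gripper":75},{"dp":[-1,37,0],"roll":0.01,"gripper":255},{"dp":[-1,37,0],"roll":0.01,"gripper":255},{"dp":[-1,37,0],"roll":0.01,"gripper":255},{"dp":[-1,37,0],"roll":0.01,"gripper":255},{"dp":[-1,37,0],"roll":0.01,"gripper":255},{"dp":[-1,37,0],"roll":0.01,"gripper":255}]' 40 && python3 -m crank '[{"dp":[0,-15,0],"roll":0,"gripper":255},{"dp":[0,-40,0],"roll":0,"gripper":255},{"dp":[0,-70,0],"roll":0,"gripper":255},{"dp":[0,-82,0],"roll":0,"gripper":255},{"dp":[0,-82,0],"roll":0,"gripper":255}]'
python3 - <<'E'
from fit import *
p=cap('scene','s6.png');s,q,M=st();print(q,M[:,0])
A=cv2.imread('pics/s6.png');print(A[330:345:3,350:390:8].tolist())
E
```

```text
time_s: 9.25
eef_pos: [423.2, 312.9, 49.8]
ee_rot: [0.692, -0.691, 0.148, -0.15]
force: [-0.5, -3.4, 6.4]
grip_width: 0.388
time_s: 9.67
eef_pos: [423.7, 313.5, 133.8]
ee_rot: [0.693, -0.69, 0.147, -0.151]
force: [0.1, -0.2, -0.0]
grip_width: 0.387
[422.89031338 313.12924715 131.65100658] [ 0.91111634 -0.41214331  0.00221503]
[[[53, 82, 108], [51, 77, 102], [100, 148, 193], [140, 205, 241], [128, 194, 238]], [[46, 74, 95], [87, 132, 172], [137, 204, 240], [123, 184, 230], [68, 105, 136]], [[85, 134, 171], [133, 197, 238], [132, 191, 234], [69, 101, 133], [76, 107, 131]], [[130, 195, 235], [135, 196, 236], [73, 110, 151], [67, 97, 128], [216, 229, 231]], [[133, 197, 237], [100, 151, 192], [60, 99, 128], [178, 190, 193], [227, 230, 234]]]
```

```bash
python3 -m crank '[{"dp":[20,0,-20],"roll":-0.1,"gripper":255},{"dp":[45,0,-44],"roll":-0.21,"gripper":255},{"dp":[70,0,-68],"roll":-0.32,"gripper":255},{"dp":[95,0,-92],"roll":-0.43,"gripper":255},{"dp":[120,0,-116],"roll":-0.54,"gripper":255},{"dp":[145,0,-140],"roll":-0.628,"gripper":255},{"dp":[167,0,-160],"roll":-0.628,"gripper":255},{"dp":[177,10,-170],"roll":-0.628,"gripper":255},{"dp":[177,25,-170],"roll":-0.628,"gripper":255},{"dp":[177,25,-170],"roll":-0.628,"gripper":255}]' && python3 -m crank '[{"dp":[0,0,0],"roll":0,"gripper":255},{"dp":[0,0,0],"roll":0,"gripper":255}]'
python3 - <<'E'
from fit import *
p=cap('scene','s7.png');s,q,M=st();print(q,M[:,0])
A=cv2.imread('pics/s7.png');cv2.imwrite('pics/c7.png',cv2.resize(A[180:240,345:425],None,fx=8,fy=8,interpolation=2))
zt=q[2]-18
for z in (zt,zt+2): print(z,[((proj(p,(*w,z))-[345,180])*8).round(0).tolist() for w in T((513.3,86.8,.193),np.array([(53,44),(22,44),(-22,44),(-53,44),(-53,-44)]))])
E
```

```text
time_s: 10.55
eef_pos: [511.9, 84.2, 101.9]
ee_rot: [0.704, -0.703, -0.069, 0.073]
force: [-0.9, 0.5, -2.6]
grip_width: 0.385
time_s: 10.72
eef_pos: [513.3, 85.5, 105.3]
ee_rot: [0.703, -0.703, -0.072, 0.072]
force: [-0.1, 0.1, -0.3]
grip_width: 0.386
[513.51958699  85.59023071 105.65449599] [9.79245179e-01 2.02678929e-01 3.61873151e-04]
87.6544959934607 [[78.0, 220.0], [192.0, 253.0], [359.0, 302.0], [481.0, 337.0], [603.0, 151.0]]
89.6544959934607 [[78.0, 214.0], [192.0, 247.0], [360.0, 295.0], [482.0, 331.0], [604.0, 144.0]]
```

View pics/c7.png

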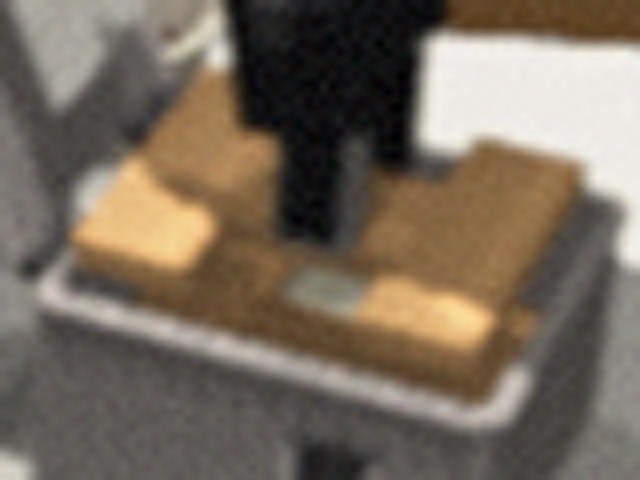

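Centred over the mouth to within about 1 mm, with board 1 lying below. Lowering.

```bash
python3 -m crank '[{"dp":[0,10,0],"roll":0,"gripper":255},{"dp":[0,20,0],"roll":0,"gripper":255},{"dp":[0,30,0],"roll":0,"gripper":255},{"dp":[0,36,0],"roll":0,"gripper":255},{"dp":[0,36,0],"roll":0,"gripper":255},{"dp":[0,36,0],"roll":0,"gripper":255}]' && python3 -m crank '[{"dp":[0,2,0],"roll":0,"gripper":255},{"dp":[0,2,0],"roll":0,"gripper":255},{"dp":[0,2,0],"roll":0,"gripper":255}]' &&  python3 -m crank '[{"dp":[0,2,0],"roll":0,"gripper":255},{"dp":[0,2,0],"roll":0,"gripper":255},{"dp":[0,2,0],"roll":0,"gripper":255}]'
```

```text
time_s: 11.27
eef_pos: [513.4, 85.1, 68.9]
ee_rot: [0.704, -0.703, -0.071, 0.072]
force: [-0.9, -0.4, -0.1]
grip_width: 0.386
time_s: 11.52
eef_pos: [513.7, 85.1, 67.5]
ee_rot: [-0.703, 0.703, 0.072, -0.072]
force: [0.1, -0.4, -0.8]
grip_width: 0.389
time_s: 11.77
eef_pos: [513.9, 85.1, 65.9]
ee_rot: [-0.703, 0.704, 0.072, -0.071]
force: [-1.1, 0.5, 4.5]
grip_width: 0.385
```

```bash
python3 -m crank '[{"dp":[0,0,0],"roll":0,"gripper":100},{"dp":[0,0,0],"roll":0,"gripper":100},{"dp":[0,0,0],"roll":0,"gripper":100},{"dp":[0,-20,0],"roll":0,"gripper":100},{"dp":[0,-50,0],"roll":0,"gripper":75},{"dp":[0,-66,0],"roll":0,"gripper":75},{"dp":[0,-66,0],"roll":0,"gripper":75},{"dp":[0,-66,0],"roll":0,"gripper":75}]'
python3 - <<'E'
from fit import *
p=cap('scene','s8.png');t=cap('top','t8.png')
s,q,M=st();print(q,M[:,0],s['grip_width'])
for thr in (150,190):print('board t',thr,boardfit(t,20,(424,310,-.42),thr,(255,335,250,325)))
for thr in (160,200):print('board s',thr,boardfit(p,20,(424,310,-.42),thr,(305,405,270,355)))
A=cv2.imread('pics/s8.png')
c1=cv2.resize(A[160:355,305:445],None,fx=3,fy=3,interpolation=2);cv2.imwrite('pics/c8.png',c1)
E
```

```text
time_s: 12.43
eef_pos: [513.7, 85.1, 131.5]
ee_rot: [-0.703, 0.704, 0.072, -0.071]
force: [-0.1, 0.2, -0.4]
grip_width: 0.703
[512.9496011   85.08506467 130.16130735] [ 0.97942544  0.20179755 -0.00188771] 0.7033699128201871
board t 150 (array([ 4.24792e+02,  3.11151e+02, -3.83000e-01]), np.float64(0.04))
board t 190 (array([ 4.24622e+02,  3.12133e+02, -3.79000e-01]), np.float64(0.062))
board s 160 (array([ 4.23578e+02,  3.16041e+02, -3.82000e-01]), np.float64(0.043))
board s 200 (array([ 4.23616e+02,  3.15086e+02, -3.79000e-01]), np.float64(0.039))
```

View pics/c8.png

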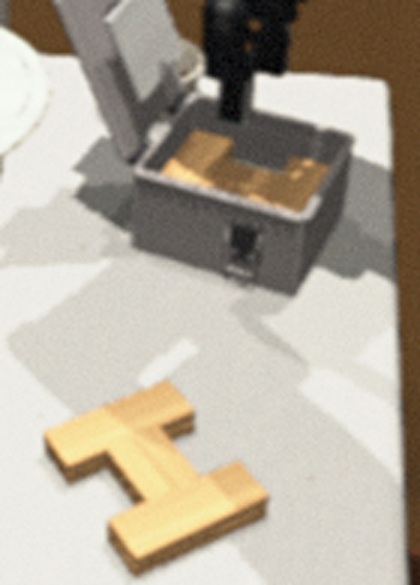

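```bash
python3 -m crank '[{"dp":[-5,0,25],"roll":0.08,"gripper":75},{"dp":[-11,0,60],"roll":0.19,"gripper":75},{"dp":[-18,0,95],"roll":0.3,"gripper":75},{"dp":[-25,0,130],"roll":0.41,"gripper":75},{"dp":[-31,5,165],"roll":0.52,"gripper":75},{"dp":[-37,15,197],"roll":0.588,"gripper":75},{"dp":[-41,25,225],"roll":0.588,"gripper":75},{"dp":[-43,40,243],"roll":0.588,"gripper":75},{"dp":[-43,54,243],"roll":0.588,"gripper":75},{"dp":[-43,54,243],"roll":0.588,"gripper":75}]' && python3 -m crank '[{"dp":[0,0,0],"roll":0,"gripper":75},{"dp":[0,0,0],"roll":0,"gripper":75}]'; python3 -c "
from h import *
s,p,M=st();print(p,M[:,0])"
```

```text
time_s: 13.37
eef_pos: [420.1, 314.4, 73.8]
ee_rot: [-0.693, 0.696, -0.136, 0.133]
force: [-0.4, 0.1, -0.7]
grip_width: 0.709
time_s: 13.53
eef_pos: [422.7, 314.0, 77.5]
ee_rot: [-0.694, 0.694, -0.135, 0.135]
force: [0.5, -0.7, 0.5]
grip_width: 0.709
[422.6864472  313.98528379  77.46132814] [ 9.26603365e-01 -3.76040157e-01 -6.77138465e-05]
```

```bash
python3 -m crank '[{"dp":[0,20,0],"roll":0,"gripper":75},{"dp":[0,39,0],"roll":0,"gripper":75},{"dp":[0,39,0],"roll":0,"gripper":75},{"dp":[0,39,0],"roll":0,"gripper":255},{"dp":[0,39,0],"roll":0,"gripper":255},{"dp":[0,39,0],"roll":0,"gripper":255},{"dp":[0,39,0],"roll":0,"gripper":255},{"dp":[0,39,0],"roll":0,"gripper":255},{"dp":[0,39,0],"roll":0,"gripper":255}]' 40 && python3 -m crank '[{"dp":[0,-15,0],"roll":0,"gripper":255},{"dp":[0,-45,0],"roll":0,"gripper":255},{"dp":[0,-75,0],"roll":0,"gripper":255},{"dp":[0,-92,0],"roll":0,"gripper":255},{"dp":[0,-92,0],"roll":0,"gripper":255},{"dp":[0,-92,0],"roll":0,"gripper":255}]'
python3 - <<'E'
from fit import *
s,q,M=st();print(q,M[:,0])
E
```

```text
time_s: 14.28
eef_pos: [423.2, 314.5, 39.9]
ee_rot: [0.694, -0.694, 0.134, -0.136]
force: [-1.2, -2.2, 7.5]
grip_width: 0.392
time_s: 14.78
eef_pos: [422.7, 314.5, 131.3]
ee_rot: [0.695, -0.694, 0.135, -0.136]
force: [0.7, 1.4, -0.6]
grip_width: 0.382
[422.69690387 314.49689261 131.31566899] [ 0.92684494 -0.37544049  0.00169941]
```

```bash
python3 -m crank '[{"dp":[20,0,-20],"roll":-0.1,"gripper":255},{"dp":[44,0,-45],"roll":-0.21,"gripper":255},{"dp":[68,0,-70],"roll":-0.32,"gripper":255},{"dp":[92,0,-95],"roll":-0.43,"gripper":255},{"dp":[116,0,-120],"roll":-0.54,"gripper":255},{"dp":[140,0,-145],"roll":-0.589,"gripper":255},{"dp":[161,0,-167],"roll":-0.589,"gripper":255},{"dp":[171,10,-178],"roll":-0.589,"gripper":255},{"dp":[171,25,-178],"roll":-0.589,"gripper":255},{"dp":[171,25,-178],"roll":-0.589,"gripper":255}]' && python3 -m crank '[{"dp":[0,0,0],"roll":0,"gripper":255},{"dp":[0,0,0],"roll":0,"gripper":255}]'
python3 - <<'E'
from fit import *
p=cap('scene','s9.png');s,q,M=st();print(q,M[:,0])
A=cv2.imread('pics/s9.png');B=cv2.imread('pics/s7.png')
# shift of the held board between this hover and the previous, well-centred one
bx=(slice(195,232),slice(350,422));f=lambda I:cv2.inRange(cv2.cvtColor(I,cv2.COLOR_BGR2HSV),(8,90,90),(25,255,255))[bx].astype(np.float32)
print(cv2.phaseCorrelate(f(B),f(A),cv2.createHanningWindow((72,37),5)),'5 mm x ->',proj(p,(518,87,88))-proj(p,(513,87,88)),'5mm y',proj(p,(513,92,88))-proj(p,(513,87,88)))
E
```

```text
time_s: 15.62
eef_pos: [512.5, 84.3, 102.0]
ee_rot: [0.704, -0.703, -0.069, 0.074]
force: [-1.4, 0.1, -2.0]
grip_width: 0.383
time_s: 15.78
eef_pos: [513.9, 85.7, 105.4]
ee_rot: [0.703, -0.703, -0.072, 0.072]
force: [-0.0, 1.2, -0.1]
grip_width: 0.388
[514.04331797  85.75987863 105.68600667] [9.79036246e-01 2.03685818e-01 3.42142910e-04]
((-0.12519862490459133, -0.25931378359971546), 0.5965390634205606) 5 mm x -> [-2.09246327 -0.87284825] 5mm y [-1.36799004  1.12517635]
```

```bash
python3 -m crank '[{"dp":[0,8,0],"roll":0,"gripper":255},{"dp":[0,18,0],"roll":0,"gripper":255},{"dp":[0,26,0],"roll":0,"gripper":255},{"dp":[0,26,0],"roll":0,"gripper":255},{"dp":[0,26,0],"roll":0,"gripper":255}]' && python3 -m crank '[{"dp":[0,2,0],"roll":0,"gripper":255},{"dp":[0,2,0],"roll":0,"gripper":255},{"dp":[0,2,0],"roll":0,"gripper":255}]' &&  python3 -m crank '[{"dp":[0,2,0],"roll":0,"gripper":255},{"dp":[0,2,0],"roll":0,"gripper":255},{"dp":[0,2,0],"roll":0,"gripper":255}]'
```

```text
time_s: 16.25
eef_pos: [513.7, 85.3, 78.6]
ee_rot: [0.704, -0.703, -0.072, 0.073]
force: [0.3, 0.4, 0.1]
grip_width: 0.385
time_s: 16.5
eef_pos: [514.2, 85.2, 77.5]
ee_rot: [-0.703, 0.703, 0.072, -0.072]
force: [-0.9, -0.4, -0.7]
grip_width: 0.384
time_s: 16.75
eef_pos: [514.4, 85.2, 76.0]
ee_rot: [-0.703, 0.703, 0.072, -0.072]
force: [-1.8, 0.7, 5.6]
grip_width: 0.386
```

```bash
python3 -m crank '[{"dp":[0,0,0],"roll":0,"gripper":100},{"dp":[0,0,0],"roll":0,"gripper":100},{"dp":[0,0,0],"roll":0,"gripper":100},{"dp":[0,-20,0],"roll":0,"gripper":100},{"dp":[0,-55,0],"roll":0,"gripper":100},{"dp":[0,-95,0],"roll":0,"gripper":255},{"dp":[0,-135,0],"roll":0,"gripper":255},{"dp":[0,-175,0],"roll":0,"gripper":255},{"dp":[0,-190,0],"roll":0,"gripper":255},{"dp":[0,-190,0],"roll":0,"gripper":255}]'
python3 - <<'E'
from fit import *
p=cap('scene','s10.png');t=cap('top','t10.png')
s,q,M=st();print(q,M[:,0],s['grip_width'])
print('pole',[(z,proj(p,(775,44,z)).round().tolist()) for z in (0,200,400,600)])
v=(514,85.2,.203)
for a in (1.9,1.95,2.0):
    r=lambda d,h=0:(64-d*np.cos(a)+h*np.sin(a), d*np.sin(a)+h*np.cos(a)+70)  # mould x, z ; h: out of the top face
    o=[]
    for d,h,y in ((138,5,0),(153,5,26),(153,5,-26)):
        x,z=r(d,h);w=T(v,np.array([(x,y)]))[0];o.append((proj(p,(*w,z)).round(1).tolist(),proj(t,(*w,z)).round(1).tolist(),round(x),round(z)))
    print(a,o)
A=cv2.imread('pics/s10.png');B=cv2.imread('pics/t10.png')
o=np.zeros((600,790,3),np.uint8);o[:600,:440]=cv2.resize(A[110:310,305:450],(440,600),interpolation=2);o[:450,440:]=cv2.resize(B[140:290,355:472],(350,450),interpolation=2);cv2.imwrite('pics/c10.png',o)
for l in ('lid_tab',):
  for n,i in (('s',p),('t',t)):print(n,[(np.round(x['centre'],1).tolist(),round(x['confidence'],2)) for x in models.spot_point(i,l)[:2]])
E
```

```text
time_s: 17.58
eef_pos: [515.2, 85.2, 269.4]
ee_rot: [-0.703, 0.704, 0.075, -0.069]
force: [-0.4, -0.9, 0.7]
grip_width: 0.002
[513.86110873  85.21260276 264.7599666 ] [ 9.79230068e-01  2.02751887e-01 -3.81937726e-04] -4.974928541530056e-05
pole [(0, [305.0, 187.0]), (200, [302.0, 110.0]), (400, [297.0, 11.0]), (600, [291.0, -121.0])]
1.9 [([337.8, 141.0], [391.1, 188.4], 113, 199), ([329.5, 139.5], [378.8, 188.1], 118, 213), ([341.5, 128.4], [404.2, 182.1], 118, 213)]
1.95 [([334.9, 141.6], [390.2, 185.5], 120, 196), ([326.3, 140.1], [377.8, 184.8], 125, 210), ([338.3, 129.1], [403.1, 178.9], 125, 210)]
2.0 [([332.1, 142.3], [389.3, 182.7], 126, 193), ([323.1, 140.9], [376.8, 181.7], 132, 207), ([335.1, 129.9], [402.1, 175.7], 132, 207)]
s [([328.1, 140.5], 0.96)]
t [([389.6, 181.0], 0.93)]
```

View pics/c10.png

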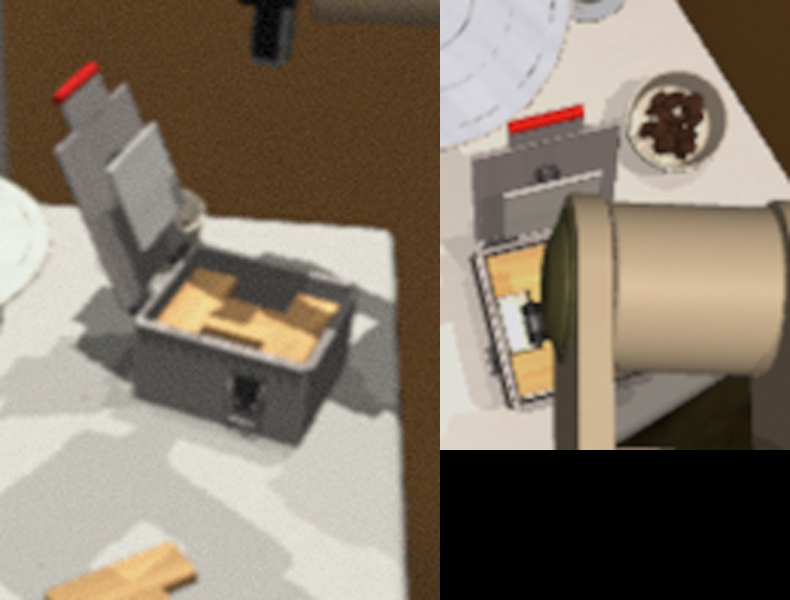

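Three boards lie flat in the mould (c10 at 250,310). The lid is at about 2.0 rad with its red tab at scene (330,140). Going over and behind the lid with fingers shut.

```bash
python3 -m crank '[{"dp":[10,-15,0],"roll":0,"gripper":255},{"dp":[35,-20,0],"roll":0,"gripper":255},{"dp":[65,-20,0],"roll":0,"gripper":255},{"dp":[95,-20,0],"roll":0,"gripper":255},{"dp":[125,-20,0],"roll":0,"gripper":255},{"dp":[155,-20,0],"roll":0,"gripper":255},{"dp":[178,-20,0],"roll":0,"gripper":255},{"dp":[178,-20,0],"roll":0,"gripper":255},{"dp":[178,-20,0],"roll":0,"gripper":255}]'
python3 - <<'E'
from fit import *
s,q,M=st();print(q,M.round(3).tolist(),s['joints'],s['force'])
E
```

```text
time_s: 18.53
eef_pos: [688.7, 121.4, 282.0]
ee_rot: [0.704, -0.703, -0.071, 0.074]
force: [0.4, 0.1, -0.3]
grip_width: 0.0
[688.662743   121.35692351 282.01145908] [[0.979, -0.004, -0.203], [0.203, -0.0, 0.979], [-0.004, -1.0, 0.001]] [ 7.35332403e-03  7.26085253e-01  7.82448737e-01 -4.41275904e-05
  1.63745834e+00 -1.76780610e+00] [ 0.35964519  0.1441624  -0.28785445]
```

```bash
python3 -m crank '[{"dp":[0,20,0],"roll":0,"gripper":255},{"dp":[0,45,0],"roll":0,"gripper":255},{"dp":[0,66,0],"roll":0,"gripper":255},{"dp":[0,66,0],"roll":0,"gripper":255},{"dp":[0,66,0],"roll":0,"gripper":255}]' && python3 -m crank '[{"dp":[-10,0,0],"roll":0,"gripper":255},{"dp":[-20,0,0],"roll":0,"gripper":255},{"dp":[-30,0,0],"roll":0,"gripper":255},{"dp":[-40,0,0],"roll":0,"gripper":255},{"dp":[-50,0,0],"roll":0,"gripper":255},{"dp":[-60,0,0],"roll":0,"gripper":255},{"dp":[-70,0,0],"roll":0,"gripper":255}]'
```

```text
time_s: 18.95
eef_pos: [687.5, 121.2, 219.0]
ee_rot: [0.703, -0.703, -0.071, 0.073]
force: [0.0, 0.7, 0.8]
grip_width: 0.0
time_s: 19.53
eef_pos: [619.9, 107.0, 222.0]
ee_rot: [-0.703, 0.704, 0.074, -0.07]
force: [0.5, 0.2, 0.3]
grip_width: 0.003
```

```bash
python3 - <<'E'
from fit import *
p=cap('scene','s11.png');t=cap('top','t11.png')
s,q,M=st();print(q,s['force'])
for n,i in (('s',p),('t',t)):print(n,[(np.round(x['centre'],1).tolist(),round(x['confidence'],2)) for x in models.spot_point(i,'lid_tab')[:2]])
E
```

```text
[619.45884363 106.96606216 221.85173256] [0.40216869 0.03472588 0.7073441 ]
s [([345.5, 143.2], 0.87), ([385.8, 209.7], 0.48)]
t [([395.0, 199.1], 0.57)]
```

The lid is moving with the finger. Continue past upright.

```bash
python3 -m crank '[{"dp":[-10,0,0],"roll":0,"gripper":255},{"dp":[-20,0,0],"roll":0,"gripper":255},{"dp":[-30,0,0],"roll":0,"gripper":255},{"dp":[-40,0,0],"roll":0,"gripper":255},{"dp":[-50,0,0],"roll":0,"gripper":255},{"dp":[-60,0,0],"roll":0,"gripper":255},{"dp":[-65,0,0],"roll":0,"gripper":255},{"dp":[-65,0,0],"roll":0,"gripper":255},{"dp":[-65,0,0],"roll":0,"gripper":255},{"dp":[-65,0,0],"roll":0,"gripper":255}]'; python3 - <<'E'
from fit import *
p=cap('scene','s12.png');t=cap('top','t12.png')
s,q,M=st();print(q,s['force'])
for n,i in (('s',p),('t',t)):print(n,[(np.round(x['centre'],1).tolist(),round(x['confidence'],2)) for x in models.spot_point(i,'lid_tab')[:2]])
v=(514,85.2,.203)
for a in (0,.1,.2,.3,1.2,1.4):
    d,h=138,5;x,z=64-d*np.cos(a)+h*np.sin(a), d*np.sin(a)+h*np.cos(a)+70;w=T(v,np.array([(x,0)]))[0];print(a,w.round(1),round(z,1),proj(p,(*w,z)).round(1),proj(t,(*w,z)).round(1))
E
```

```text
time_s: 20.57
eef_pos: [556.7, 94.0, 219.4]
ee_rot: [-0.703, 0.703, 0.072, -0.072]
force: [0.2, 0.0, -0.4]
grip_width: 0.002
[556.5869431   94.00997358 219.23302184] [-0.00178086  0.27063656 -0.07637941]
s [([378.0, 149.6], 0.61), ([211.1, 393.7], 0.54)]
t []
0 [441.5  70.3] 75.0 [422.7 217.5] [403.8 277.9]
0.1 [442.7  70.5] 88.8 [423.  211.6] [404.6 277.5]
0.2 [445.2  71. ] 102.3 [422.5 205.6] [405.3 276.5]
0.3 [449.   71.8] 115.6 [421.4 199.5] [405.8 274.9]
1.2 [532.3  89. ] 200.4 [383.2 150.6] [402.4 234.1]
1.4 [558.5  94.4] 206.8 [370.1 144.6] [399.7 220.9]
```

```bash
python3 -m crank '[{"dp":[-10,0,0],"roll":0,"gripper":255},{"dp":[-20,0,0],"roll":0,"gripper":255},{"dp":[-20,0,0],"roll":0,"gripper":255},{"dp":[-20,0,0],"roll":0,"gripper":255},{"dp":[-20,0,0],"roll":0,"gripper":255},{"dp":[-20,0,0],"roll":0,"gripper":255}]'; python3 - <<'E'
from fit import *
p=cap('scene','s13.png');t=cap('top','t13.png')
s,q,M=st();print(q,s['force'])
for n,i in (('s',p),('t',t)):print(n,[(np.round(x['centre'],1).tolist(),round(x['confidence'],2)) for x in models.spot_point(i,'lid_tab')[:2]])
# red pixels of the tab end
for n,i in (('s',p),('t',t)):
    h=cv2.cvtColor(i['color'],cv2.COLOR_RGB2HSV);m=(((h[...,0]<6)|(h[...,0]>174))&(h[...,1]>170)&(h[...,2]>90));m[:, :320]=0;m[320:]=0
    ys,xs=np.nonzero(m);print(n,len(xs),xs.mean() if len(xs) else 0,ys.mean() if len(ys) else 0)
E
```

```text
time_s: 21.27
eef_pos: [537.0, 89.9, 219.3]
ee_rot: [0.703, -0.703, -0.072, 0.072]
force: [0.1, 0.4, 0.2]
grip_width: 0.004
[536.88092902  89.93357563 219.20982904] [-0.39856074  0.29826816 -0.60517663]
s [([210.5, 394.2], 0.75), ([418.7, 198.3], 0.61)]
t [([406.4, 275.0], 0.75), ([390.9, 218.0], 0.66)]
s 36 424.9166666666667 197.13888888888889
t 0 0 0
```

Lid has fallen ajar (about 0.25 rad) onto the boards. Moving over the tab.

```bash
python3 -m crank '[{"dp":[-20,0,0],"roll":0,"gripper":255},{"dp":[-45,0,0],"roll":0,"gripper":255},{"dp":[-70,0,0],"roll":0,"gripper":255},{"dp":[-90,0,0],"roll":0,"gripper":255},{"dp":[-97,20,0],"roll":0,"gripper":255},{"dp":[-97,50,0],"roll":0,"gripper":255},{"dp":[-97,75,0],"roll":0,"gripper":255},{"dp":[-97,75,0],"roll":0,"gripper":255},{"dp":[-97,75,0],"roll":0,"gripper":255}]'; python3 - <<'E'
from fit import *
p=cap('scene','s14.png')
s,q,M=st();print(q,M[:,0],s['force'])
A=cv2.imread('pics/s14.png');cv2.imwrite('pics/c14.png',cv2.resize(A[110:270,330:490],None,fx=3.5,fy=3.5,interpolation=2))
E
```

```text
time_s: 22.22
eef_pos: [441.5, 70.2, 144.3]
ee_rot: [0.704, -0.703, -0.072, 0.073]
force: [-1.0, -0.3, -0.4]
grip_width: 0.001
[442.22443863  70.18337457 145.33134171] [9.79215693e-01 2.02819652e-01 9.03104733e-04] [-0.62829073 -0.0281344   0.00841267]
```

View pics/c14.png

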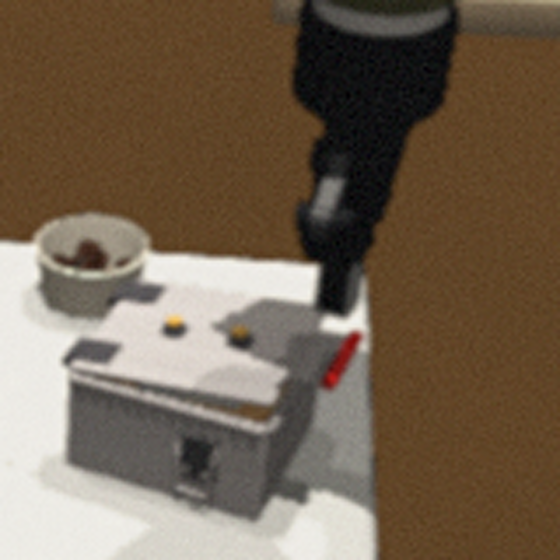

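c14: the lid lies ajar, its front edge at (280,400). The red end is centred at (342,361), and the fingertips hang above the tab at (337,310). Checking the lateral alignment numerically.

```bash
python3 - <<'E'
from fit import *
p=cap('scene');cr=lambda X:((proj(p,X)-[330,110])*3.5).round(0).tolist()
print('tip',[(z,cr((442.2,70.2,z))) for z in (110,115,120,125)])
v=(513.3,86.8,.193)
for v in ((513.3,86.8,.193),(514,85.2,.203)):
 for a in (.12,.2,.28):
    o=[]
    for d,h,y in ((151,2,26),(151,2,-26),(151,2,0),(138,5,0)):
        x,z=64-d*np.cos(a)+h*np.sin(a), d*np.sin(a)+h*np.cos(a)+70;w=T(v,np.array([(x,y)]))[0];o.append(cr((*w,z)))
    print(v,a,o)
E
```

```text
tip [(110, [331.0, 324.0]), (115, [332.0, 317.0]), (120, [333.0, 309.0]), (125, [335.0, 302.0])]
(513.3, 86.8, 0.193) 0.12 [[332.0, 388.0], [362.0, 338.0], [347.0, 363.0], [325.0, 354.0]]
(513.3, 86.8, 0.193) 0.2 [[331.0, 369.0], [361.0, 320.0], [346.0, 344.0], [323.0, 337.0]]
(513.3, 86.8, 0.193) 0.28 [[328.0, 350.0], [359.0, 301.0], [344.0, 325.0], [320.0, 320.0]]
(514, 85.2, 0.203) 0.12 [[333.0, 385.0], [362.0, 336.0], [348.0, 360.0], [325.0, 352.0]]
(514, 85.2, 0.203) 0.2 [[332.0, 366.0], [361.0, 317.0], [347.0, 341.0], [324.0, 335.0]]
(514, 85.2, 0.203) 0.28 [[330.0, 347.0], [359.0, 299.0], [345.0, 323.0], [321.0, 317.0]]
```

Alignment is good: lid at about 0.12 rad, tab centre within ~3 mm of the tip axis. Pressing down stepwise.

```bash
python3 -m crank '[{"dp":[0,12,0],"roll":0,"gripper":255},{"dp":[0,24,0],"roll":0,"gripper":255},{"dp":[0,28,0],"roll":0,"gripper":255},{"dp":[0,28,0],"roll":0,"gripper":255}]' && python3 -m crank '[{"dp":[0,4,0],"roll":0,"gripper":255},{"dp":[0,7,0],"roll":0,"gripper":255},{"dp":[0,7,0],"roll":0,"gripper":255}]' && python3 -m crank '[{"dp":[0,4,0],"roll":0,"gripper":255},{"dp":[0,4,0],"roll":0,"gripper":255},{"dp":[0,4,0],"roll":0,"gripper":255}]'
```

```text
time_s: 22.65
eef_pos: [441.9, 70.2, 116.7]
ee_rot: [-0.703, 0.703, 0.072, -0.072]
force: [-1.1, -0.3, 0.1]
grip_width: -0.003
time_s: 22.9
eef_pos: [442.0, 70.1, 109.5]
ee_rot: [-0.703, 0.704, 0.072, -0.072]
force: [0.6, 0.3, -0.1]
grip_width: -0.003
time_s: 23.15
eef_pos: [441.9, 70.2, 105.4]
ee_rot: [-0.703, 0.703, 0.072, -0.072]
force: [1.0, 0.9, 1.3]
grip_width: -0.002
```

```bash
python3 -m crank '[{"dp":[0,3,0],"roll":0,"gripper":255},{"dp":[0,3,0],"roll":0,"gripper":255},{"dp":[0,3,0],"roll":0,"gripper":255}]' && python3 -m crank '[{"dp":[0,2,0],"roll":0,"gripper":255},{"dp":[0,2,0],"roll":0,"gripper":255},{"dp":[0,2,0],"roll":0,"gripper":255}]' && python3 -m crank '[{"dp":[0,2,0],"roll":0,"gripper":255},{"dp":[0,2,0],"roll":0,"gripper":255},{"dp":[0,2,0],"roll":0,"gripper":255}]'
```

```text
time_s: 23.4
eef_pos: [441.7, 70.2, 102.3]
ee_rot: [-0.703, 0.703, 0.072, -0.072]
force: [1.7, 0.4, 0.4]
grip_width: 0.004
time_s: 23.65
eef_pos: [441.7, 70.2, 100.3]
ee_rot: [-0.703, 0.703, 0.072, -0.072]
force: [2.0, 0.7, 1.9]
grip_width: 0.0
time_s: 23.9
eef_pos: [441.8, 70.2, 98.9]
ee_rot: [-0.703, 0.703, 0.072, -0.072]
force: [-1.3, 0.6, 11.9]
grip_width: -0.005
```

```bash
python3 -m crank '[{"dp":[0,1.5,0],"roll":0,"gripper":255},{"dp":[0,1.5,0],"roll":0,"gripper":255},{"dp":[0,1.5,0],"roll":0,"gripper":255}]'; python3 - <<'E'
from fit import *
p=cap('scene','s15.png');t=cap('top','t15.png')
s,q,M=st();print(s['time_s'],q,s['force'],s['tau'])
h=cv2.cvtColor(p['color'],cv2.COLOR_RGB2HSV);m=(((h[...,0]<6)|(h[...,0]>174))&(h[...,1]>170)&(h[...,2]>60));m[:,:400]=0;m[300:]=0;m[:,450:]=0
ys,xs=np.nonzero(m);print('red',len(xs),xs.mean(),ys.mean(),xs.min(),xs.max(),ys.min(),ys.max())
for a in (0,.03,.06,.12):
    o=[]
    for y in (26,0,-26):
        x,z=64-151*np.cos(a),151*np.sin(a)+72;w=T((513.3,86.8,.193),np.array([(x,y)]))[0];o.append(proj(p,(*w,z)).round(1).tolist())
    print(a,o)
# red end before pressing
I=cv2.cvtColor(cv2.imread('pics/s14.png'),cv2.COLOR_BGR2HSV);h=I;m=(((h[...,0]<6)|(h[...,0]>174))&(h[...,1]>170)&(h[...,2]>60));m[:,:400]=0;m[300:]=0;m[:,450:]=0
ys,xs=np.nonzero(m);print('red before',len(xs),xs.mean(),ys.mean(),ys.min(),ys.max())
for n,i in (('s',p),('t',t)):print(n,[(l,np.round(x['centre'],1).tolist(),round(x['confidence'],2)) for l in ('lid_tab','ramekin','star_cutter','marker','tape_roll') for x in models.spot_point(i,l)[:1]])
# rim/lid gap profile on the +y side: darkest band between lid and rim
g=cv2.cvtColor(p['color'],cv2.COLOR_RGB2GRAY)
for x in (-55,-40,0,40):
    w=T((513.3,86.8,.193),np.array([(x,52)]))[0];uv=np.array([proj(p,(*w,z)) for z in range(50,96,3)],np.float32);print(x,cv2.remap(g,uv[None,:,0],uv[None,:,1],1)[0].tolist())
E
```

```text
time_s: 24.15
eef_pos: [442.9, 70.2, 98.2]
ee_rot: [-0.703, 0.704, 0.073, -0.071]
force: [0.9, 0.7, 15.7]
grip_width: -0.002
24.25 [442.89785658  70.23011554  98.21244082] [-0.11747575  0.95840694 16.51730855] [-5.64634837e-01 -2.92805332e+01 -1.45421192e+01 -2.76385350e-01
  7.02354801e-02 -1.32352381e-02]
red 38 426.7631578947368 219.73684210526315 422 431 213 226
0 [[424.4, 228.4], [428.7, 221.2], [432.8, 214.2]]
0.03 [[424.6, 226.6], [428.9, 219.3], [433.0, 212.4]]
0.06 [[424.8, 224.7], [429.1, 217.4], [433.3, 210.5]]
0.12 [[425.0, 220.8], [429.3, 213.6], [433.5, 206.7]]
red before 44 426.75 212.8181818181818 206 219
s [('lid_tab', [421.0, 215.4], 0.81), ('ramekin', [354.9, 191.0], 0.69), ('star_cutter', [279.5, 263.6], 0.74), ('marker', [226.1, 327.2], 0.9), ('tape_roll', [212.2, 393.2], 0.56)]
t [('lid_tab', [398.6, 244.4], 0.49), ('ramekin', [428.8, 181.3], 0.88), ('marker', [228.4, 217.8], 0.69), ('tape_roll', [187.2, 253.1], 0.65)]
-55 [94, 87, 86, 83, 79, 93, 143, 154, 163, 184, 188, 188, 186, 186, 185, 164]
-40 [89, 84, 78, 75, 70, 97, 149, 149, 160, 186, 192, 188, 184, 181, 187, 190]
0 [89, 86, 80, 74, 75, 114, 160, 153, 178, 214, 221, 216, 214, 215, 216, 216]
40 [87, 85, 82, 75, 78, 125, 168, 155, 179, 198, 152, 96, 90, 93, 91, 130]
```

```bash
python3 -m crank '[{"dp":[0,1,0],"roll":0,"gripper":255},{"dp":[0,1,0],"roll":0,"gripper":255},{"dp":[0,1,0],"roll":0,"gripper":255},{"dp":[0,1,0],"roll":0,"gripper":255}]'; python3 - <<'E'
from fit import *
Z=[];F=[];V=[]
for k in range(8):
    p=cap('scene');s,q,M=st();Z.append(q[2]);F.append(s['force'])
    h=cv2.cvtColor(p['color'],cv2.COLOR_RGB2HSV);m=(((h[...,0]<6)|(h[...,0]>174))&(h[...,1]>170)&(h[...,2]>60));m[:,:400]=0;m[300:]=0;m[:,450:]=0;V.append(np.nonzero(m)[0].mean())
print(s['time_s'],np.mean(Z),np.mean(F,0),np.mean(V),q)
E
```

```text
time_s: 25.08
eef_pos: [443.5, 70.2, 97.6]
ee_rot: [-0.703, 0.704, 0.074, -0.07]
force: [2.3, 1.6, 18.8]
grip_width: 0.0
25.4833 97.67804304541679 [ 2.50710192  2.01897594 19.43084585] 219.74069428378638 [443.52959914  70.23779499  97.66346568]
```

```bash
python3 -m crank '[{"dp":[0,1.5,0],"roll":0,"gripper":255},{"dp":[0,1.5,0],"roll":0,"gripper":255},{"dp":[0,1.5,0],"roll":0,"gripper":255},{"dp":[0,1.5,0],"roll":0,"gripper":255}]'; python3 - <<'E'
from fit import *
Z=[];F=[];V=[];I=[]
for k in range(8):
    p=cap('scene');s,q,M=st();Z.append(q[2]);F.append(s['force']);I.append(p['color'].astype(np.float32))
    h=cv2.cvtColor(p['color'],cv2.COLOR_RGB2HSV);m=(((h[...,0]<6)|(h[...,0]>174))&(h[...,1]>170)&(h[...,2]>60));m[:,:400]=0;m[300:]=0;m[:,450:]=0;V.append(np.nonzero(m)[0].mean())
print(s['time_s'],np.mean(Z),np.mean(F,0),np.mean(V),q,M[:,1])
A=cv2.cvtColor(cv2.imread('pics/s15.png'),cv2.COLOR_BGR2RGB).astype(np.float32);B=np.mean(I,0)
for n,b in (('lid front edge',(slice(196,236),slice(372,412))),('lid hinge side',(slice(186,216),slice(352,382))),('table ref',(slice(250,290),slice(262,302)))):
    a=A[b].mean(2);c=B[b].mean(2);print(n,cv2.phaseCorrelate(a,c.astype(np.float32),cv2.createHanningWindow(a.shape[::-1],5)))
cv2.imwrite('pics/s16.png',cv2.cvtColor(B.astype(np.uint8),cv2.COLOR_RGB2BGR))
# lid corner position: expected (shut) versus brightness change on the side walls/gap columns
g=B.mean(2)
for x in (-58,-40,-20,0,20):
    w=T((513.3,86.8,.193),np.array([(x,52)]))[0];uv=np.array([proj(p,(*w,z)) for z in range(58,84,2)],np.float32);print(x,cv2.remap(g.astype(np.float32),uv[None,:,0],uv[None,:,1],1)[0].astype(int).tolist())
E
```

```text
time_s: 25.82
eef_pos: [444.4, 70.2, 96.9]
ee_rot: [-0.703, 0.704, 0.075, -0.069]
force: [3.4, 2.7, 23.9]
grip_width: 0.004
26.2167 96.8571529119126 [ 3.2097373   2.74844974 24.77339103] 219.6235819625638 [444.32287564  70.20470485  96.85305034] [ 8.05607875e-03 -2.08804263e-04 -9.99967527e-01]
lid front edge ((-0.0012794818239285632, -0.04554492280589173), 0.9190966475009918)
lid hinge side ((-0.31287503207605916, -0.08295552283232155), 0.9875549776024288)
table ref ((0.04260057403866213, -0.1866784251460345), 0.857998839020729)
-58 [92, 91, 89, 89, 93, 109, 123, 135, 148, 177, 181, 167, 156]
-40 [75, 71, 70, 84, 115, 145, 155, 142, 158, 175, 186, 189, 187]
-20 [77, 72, 72, 89, 123, 157, 167, 153, 163, 179, 191, 199, 207]
0 [75, 72, 74, 95, 127, 157, 152, 154, 179, 205, 217, 218, 217]
20 [74, 70, 76, 98, 138, 166, 156, 157, 178, 210, 219, 220, 218]
```

With 8 N more push the lid did not move. No gap wedge shows along the rim, and the tip height (≈75 mm) matches the shut tab. Handing in while holding about 25 N.

```bash
python3 -c "
from h import *
s,q,M=st();print(s['time_s'],q,s['force']);print(ctrl.finish_job())"
```

```text
26.2167 [444.32287564  70.20470485  96.85305034] [ 4.13973254  2.56286272 25.45250076]
the job is handed in; nothing more can be done
None
```

The job is done and handed in at 26.2 s of the 72 s allowed: three boards are in the mould, and the lid is shut and held down by its front tab with about 25 N.

**Boards:** Vision and touch both put the follower board at about 26 mm. Two boards would have stopped short of the plate at 46 mm. Three reach about 56 mm, so the plate should be pushed back about 6 mm. I worked that out from heights and did not measure the plate itself. The three contact heights rose in steps of about 10–11 mm, so the boards lie flat on one another.

**Lid:** I pushed it over from behind, it fell ajar onto the boards, and I pressed the tab down with shut fingers. Three last checks agree it is fully shut:
- 8 N of extra push did not move it in the picture.
- No gap shows along the part of the rim I sampled.
- The fingertips are at about 75 mm, which is the shut tab's height.

**Checks that disagreed or were missing:**
- The red tab end showed about 1.5 pixels higher than predicted for a shut lid. I put this down to the roughly 3-pixel error in fitting the mould's position.
- The tool kept sinking about 0.15 mm per newton while the lid stayed still, which I took as give in the arm or fingers.
- The tab detection in the last top view was unreliable.
- In the last pictures the ramekin, marker and tape roll were detected within a few pixels of where they started. The star cutter was unmoved in the scene view but not detected in the last top view.

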